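# Put the dry rolling pin away in its spring clip

## Task

The small rolling pin has dried on the white stand. Lift it up and off the two hooks, then put it away in the wooden-based storage clip: lay it across both forks, about centred, and push it straight down past the orange sprung jaw until it sits fully home and the jaw has snapped shut over it. Then let go, and do not shift or tip the mugs.

Things in the scene. Friction and masses are not known exactly. Their poses are not given: they have to be found in the camera images.
- pin: small rolling pin: a light wooden round rod with green ends, 26 mm in diameter, 280 mm long, about 0.1 kg. Origin at its middle, on its axis; its y axis is the long axis (it may be rolled about it by any angle). At the start it lies level across the two hooks of the stand, up to 15 mm off the stand's middle lengthwise.
- stand: drying stand, fixed to the counter: white base 120 x 220 x 12 mm (x, y, z) with two steel hooks at y = -85 and +85 mm. Origin: centre of the base's underside, z up, y along the hung pin. Between the hooks nothing stands above 54 mm.
- clip: storage clip, fixed: wooden base 120 x 220 x 14 mm. Origin: centre of its underside, z up, y along the seated pin. Two steel forks 12 mm thick at y = -70 and +70: flat seat 52 mm up, slot x = -14.5 to +14.5, front tine (-x) 60 mm up, back tine (+x) 95 mm up, then a lead-in flared backwards to 121 mm. Between the forks (y = -60 to +60) nothing above 28 mm.
- clip_seat (a point): where the pin's middle is when it is fully home: 65 mm above the underside of the clip's base, midway between the forks; axes as the clip's.
- jaw (a joint): sprung jaw of the clip: two bent orange prongs, 10 mm thick, at the clip's y = -86 and +86 mm, hinged together low down under the pin (axis along y). 0 rad = shut (its stop); grows as the prongs swing out to the clip's -x side, up to 0.6. Opens to about 0.12 as the pin is pushed past with roughly 10 N, then springs back.
- mug_cream: cream mug without a handle, standing upside down on a thin mat beyond the work, its white half on top with a thin gold line below it; 82 mm wide at the rim below, 95 mm tall, origin at the centre of its underside (the rim). Not to be disturbed.
- mug_taupe: dark brown-grey mug, same shape and size as the cream mug, also upside down on the mat. Not to be disturbed.
- mug_terracotta: terracotta mug, same shape and size, also upside down on the mat. Not to be disturbed.
- stand_cradle (a point): on the stand, midway between the hooks, 143 mm above the base's underside: height of the hung pin's axis. Each hook is a shallow V; its upturned front tip (36 mm towards the stand's -x) and the post behind (41 mm towards +x) end 21 mm above this point, so the pin's axis must rise 37 mm or more to come clear.
- jaw_nose (a point): on the jaw, midway between the prongs, level with their inward noses: 82 mm above the base's underside, 10 mm to the clip's -x side when shut. The noses overhang the seated pin and leave a 19 mm mouth; above them the prongs slope outwards to 117 mm as a lead-in. The descending pin first meets them with its axis about 105 mm up.

How it is judged:
On the way, in this order (a step that is already met when the one before it is completed fails the run):
1. the pin is lifted up clear of both hooks (z of pin in the frame of stand above 0.178 m and contact force between pin and stand below 0.05 N), for 0.1 s.
2. the pin, pressed down from above between the forks, pushes the jaw open (value of joint jaw above 0.06 rad and contact force between pin and clip above 0.5 N and z of pin in the frame of clip_seat above 0.008 m), for 0.02 s.
At the end, for the whole second after the job is handed in: The pin lies at rest in both forks of the clip: its middle within 5 mm in height, 6 mm across and 30 mm lengthwise of the seat point, its axis within 0.06 rad of the clip's, and the jaw is shut over it (below 0.04 rad) (z of pin in the frame of clip_seat between -0.005 and 0.005 m and x of pin in the frame of clip_seat between -0.006 and 0.006 m and y of pin in the frame of clip_seat between -0.03 and 0.03 m and angle between the y axis of pin and the y axis of clip, either way round below 0.06 rad and value of joint jaw below 0.04 rad and linear speed of pin below 0.02 m/s); the robot touches nothing.
It fails at once if a mug is shifted by more than 20 mm or tipped (distance of any of mug_cream, mug_taupe, mug_terracotta from where it was at the start of the episode above 0.02 m or angle between any of mug_cream, mug_taupe, mug_terracotta's own z axis and vertical above 0.35 rad).
It also fails if it takes over 42 s, if anything falls off the work surface, if the arm or the gripper's body presses on something with over 40 N, if the wrist force passes 120 N, or if a joint passes its speed limit or range.

## Robot

A 7-joint arm with a two-finger parallel gripper is mounted at the origin on the work surface. World frame = base frame: x ahead of the robot, y to its left, z up, the work surface at z = 0. Lengths are in m, angles in rad, forces in N, time in s.
With the tool pointing down it reaches from about 0.4 to 0.875 m from the base axis. Payload 6.5 kg.
Tool frame: the origin (TCP) lies where the fingers leave the gripper's body, on its centre line; the fingertips stand r.tips_ahead ahead of it and the grasp point (between the pads) lies 54 mm ahead of it (r.tips_ahead is the distance from the TCP to the fingertips, in m); z points along the fingers, y is the line along which they close (so a half turn about z gives the same grasp; the last joint's range is limited). The gripper opens to 85 mm and grips with 20 to 120 N. Pads are 22 mm wide; open, the fingers measure 114 mm over their backs; the gripper's body (76 mm by 85 mm) begins 54 mm behind the grasp point. The pads swing forward as they close: fully open they stand 13 mm farther back than shut.
Start: joints at [-1.29, 0.536, -0.004, 1.538, 0.003, 1.067, -0.071], TCP at [0.221, 0.611, 0.304] pointing down, gripper open.
Joint ranges: [-2.7, 2.7], [-0.37, 2.16], [-1.27, 1.26], [0.24, 2.4], [-1.31, 4.45], [0.19, 1.91], [-2.76, 2.76]. Speed limits (rad/s): [2.39, 2.39, 3.14, 3.14, 3.14, 3.14, 3.14].

## Interface

Orientations are given as [roll, pitch, yaw] about the fixed x, y, z axes, in that order (R = Rz(yaw) Ry(pitch) Rx(roll)).
In Python, from workcell import telemetry, grab_frame, ticket, spot_in, cut_out, place_of, r gives the robot as it stands. The module is installed in compiled form; this text tells all that it offers.
- The arm moves only by the tool send_rows, never from a script. Its argument "commands" is a list of rows, each an object with "gripper": the finger opening in cm, from 0 to 8.54; "slide": the shift along the tool's x, y, z in cm, a list of three; "turn": the turn, a rotation vector about the tool's x, y, z in rad, a list of three. In form: [{"gripper": gripper, "slide": [dx, dy, dz], "turn": [rx, ry, rz]}, ...]. A call has exactly 8 rows; each row shifts and turns the commanded pose from where the row before left it, along the tool's axes as they then stand; what a row does not reach is not made up. A row lasts 1/10 s, in which the tool goes at most 50 mm and 8.59 degrees, less where a joint would pass 70% of its speed; a pose out of reach is approached as far as the arm can. A call is refused whole if a number of a shift passes 5 or a number of a turn 0.15, either way. A call with a gripper value outside its range is refused whole. The fingers move at their own pace and stop on an object; "squeeze" is the grip in N (left out, the last holds). Time passes only in rows, so rows that do not move let the fingers close, or fill a call up. It gives the time, the measured TCP pose, the force, the opening and the grip force at its end, in the units of the state.
- telemetry.observe(): the state, without advancing time (a new reading comes with each control period).
- grab_frame(name): name is "scene" or "top"; returns a dict with "img" (480x640x3 uint8, red, green, blue), "mtx" (3x3 intrinsics, pixels), "R" (3x3) and "t" (3): a world point X has camera coordinates R X + t. Camera axes: x right, y down, z forward; pixel columns grow to the right and rows downward; lengths in m; the calibration is good to about 2 mm. A picture is of the moment at which its call begins. There is no depth.
- ticket.job_done(): hands the job in; it is judged then, once.
Trained networks look in a picture, given as the dict that the camera call returned (one of the last four; its "shot" number tells which), for a name from the list of things; names that differ only in an ending like _2 or _b are one class to them, and where a whole thing is asked for, a point or a joint stands for the part that bears it (a point fixed in the world has none). Each returns a list of dicts, best first, with "score" (0 to 1); they miss things now and then, are a little off and sometimes report something else, mostly with a low value. They report only what shows in the picture. A call takes as long as a camera call.
- spot_in(name, picture): "box" ([left, top, right, bottom] in pixels, round what is visible of it).
- cut_out(name, picture): "pixels" (480x640 bool, what is visible of it) and "box" ([left, top, right, bottom] in pixels, round what is visible of it).
- place_of(name, picture): "location" ([column, row] in pixels: a listed point, or the origin of a listed thing).
The state is a dict: "time": time; "qpos": joint angles; "qd": joint speeds; "joint_efforts": joint torques, N m; "tool_pos": TCP position; "ee_rot": TCP orientation; "wrist_force": force on the tool from outside, world axes, zero at the start; "moment": the same for the moment, N m; "finger_gap": finger opening in m; "grasp_force": force on a finger pad.
Only numpy, scipy, OpenCV 4.12 (cv2) and the standard library are available. Lean on these libraries where they do the work, as an engineer would, in place of code of your own. Each camera call takes 0.05 s, during which the arm holds its last target. There are 200 camera calls.

## Working session

There is one attempt and no reset: what is moved stays moved. The work goes in short steps, Python scripts to look and compute and a tool call to move; the robot and the scene stay as the last step left them, time stands still between calls to the robot, and variables do not carry over. Pictures are saved under pics/ and viewed, at most 10 in all, crops included, and the job is handed in when it is done.

Besides the shell and the picture viewer there is one more tool, called after "Request:" as name([rows], argument=value, ...), one row to a line, values as JSON. send_rows: Moves the arm, as the interface text tells. Its arguments: {"type":"object","properties":{"commands":{"type":"array","items":{"type":"object","properties":{"gripper":{"type":"number"},"slide":{"type":"array","items":{"type":"number"}},"turn":{"type":"array","items":{"type":"number"}}}}},"squeeze":{"type":"number"}},"required":["commands"]}

```bash
mkdir -p pics; cat > h.py <<'E'
import numpy as np, cv2
from scipy.optimize import least_squares
from workcell import telemetry, grab_frame, ticket, spot_in, cut_out, place_of, r
def tri(obs):
    # obs: list of (pic,(u,v)) -> world point, rms px
    Ps=[]
    def f(X): return np.concatenate([proj(p,X)-np.array(uv) for p,uv in obs])
    s=least_squares(f,[0.6,0.,0.1]); return s.x,np.abs(s.fun).max()
def proj(p,X):
    c=p["R"]@np.array(X)+p["t"]; q=p["mtx"]@c; return q[:2]/q[2]
def onplane(p,uv,z):
    d=p["R"].T@np.linalg.inv(p["mtx"])@np.array([uv[0],uv[1],1.]); o=-p["R"].T@p["t"]
    return o+d*(z-o[2])/d[2]
E
python3 - <<'E'
from h import *
S=grab_frame("scene");T=grab_frame("top")
for n,p in(("scene",S),("top",T)):
    cv2.imwrite(f"pics/{n}0.png",p["img"][:,:,::-1]); print(n,"cam",-p["R"].T@p["t"],p["R"][2])
for n in["pin","stand","clip","clip_seat","stand_cradle","jaw_nose","mug_cream","mug_taupe","mug_terracotta"]:
    a=[place_of(n,p) for p in(S,T)]
    for x in a: print(n,[(np.round(i["location"],1),round(i["score"],2)) for i in x[:2]])
    if a[0] and a[1]: print("  ",tri([(S,a[0][0]["location"]),(T,a[1][0]["location"])]))
print(telemetry.observe(),r.tips_ahead)
E
```

```text
scene cam [1.18454779 0.45157214 0.57900635] [-0.65044492 -0.52283062 -0.55097146]
top cam [ 0.50773011 -0.02182446  0.98812213] [ 0.12016152  0.02178492 -0.9925153 ]
pin [(array([479.2, 239.5]), 0.75), (array([272.7, 209.6]), 0.47)]
pin [(array([185.9, 310.8]), 0.76)]
   (array([0.48884016, 0.24746733, 0.13956203]), np.float64(0.9142262719034306))
stand [(array([457.9, 298.4]), 0.8)]
stand [(array([322.1, 194.3]), 0.62), (array([206.2, 309.6]), 0.6)]
   (array([0.63125123, 0.1506099 , 0.04378023]), np.float64(75.32064749476444))
clip [(array([272.2, 207.1]), 0.96)]
clip [(array([445.4, 302.7]), 0.73)]
   (array([ 0.49901536, -0.26670688,  0.01396367]), np.float64(1.8702090126828352))
clip_seat [(array([268.8, 185.7]), 0.71)]
clip_seat [(array([455.3, 309.2]), 0.62)]
   (array([ 0.4893241 , -0.27645033,  0.06538007]), np.float64(0.7104982934268946))
stand_cradle []
stand_cradle [(array([190.9, 309.5]), 0.59)]
jaw_nose []
jaw_nose [(array([455.8, 310.5]), 0.6)]
mug_cream [(array([207.8, 264.9]), 0.82)]
mug_cream []
mug_taupe []
mug_taupe [(array([237.3, 197.1]), 0.73), (array([206.3, 
[... 222 characters left out ...]
1.290166  ,  0.53637667, -0.00440544,  1.5378948 ,  0.00256314,
        1.06732034, -0.07118584]), 'qd': array([-1.16571418e-03, -4.71163137e-05, -7.53830698e-04,  1.46176198e-03,
        8.53083040e-04, -9.28134485e-04, -7.34592093e-04]), 'joint_efforts': array([-5.53725331e-04, -5.83336616e+01,  1.04726315e+00, -2.59446251e+01,
        1.23618980e-02,  1.70946645e-03, -9.91597716e-06]), 'tool_pos': array([0.22093065, 0.61129081, 0.30390698]), 'ee_rot': array([ 3.14158661e+00, -6.63739860e-06,  2.79479989e+00]), 'wrist_force': array([-0.12918164, -0.17550652,  0.22995245]), 'moment': array([ 0.0165011 , -0.04492876, -0.02130371]), 'grasp_force': 0.0, 'finger_gap': 0.0853079171717419} 0.0726
```

View pics/scene0.png

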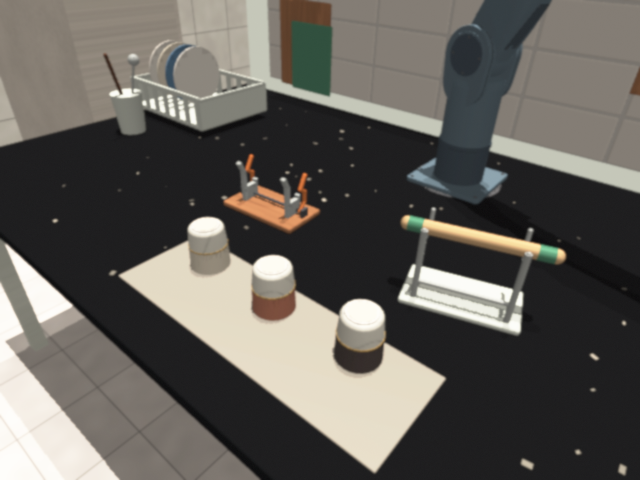

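View pics/top0.png

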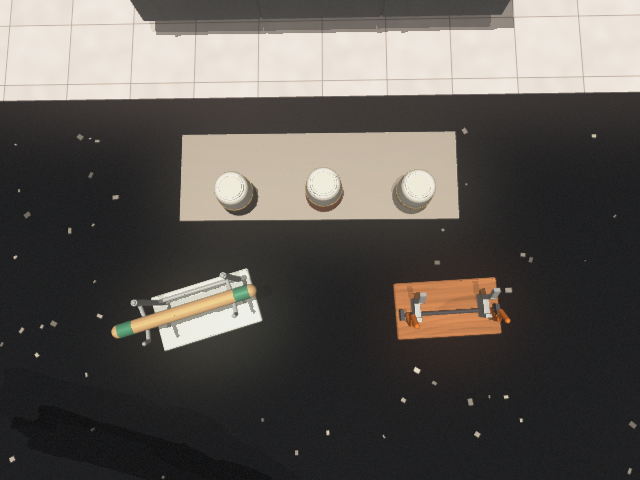

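The views show the pin on the stand (scene 479,240; top 186,311). The clip is at scene 272,207 and top 447,308, with its orange jaw on the robot side, so its −x faces the robot. The mugs stand well beyond the work. Next I'll measure the axis directions.

```bash
cat >> h.py <<'E'
def pinfit(S,T,L=0.28,x0=None,level=True):
    """pin axis from masks: fit centre, yaw (level) so the projected capsule outline matches mask moments/extents"""
    ms=[]
    for p in(S,T):
        c=cut_out("pin",p); m=c[0]["pixels"].astype(np.uint8)
        pts=np.argwhere(m)[:,::-1].astype(float); rc=cv2.minAreaRect(pts.astype(np.float32)); ms.append((p,pts,rc,c[0]["score"]))
    def ends(rc):
        b=cv2.boxPoints(rc); 
        if np.linalg.norm(b[0]-b[1])<np.linalg.norm(b[1]-b[2]): return (b[0]+b[1])/2,(b[2]+b[3])/2
        return (b[1]+b[2])/2,(b[3]+b[0])/2
    E=[ends(m[2]) for m in ms]
    e0=sorted(E[0],key=lambda e:e[0]); e1=sorted(E[1],key=lambda e:-e[0]) # scene left = -y ; top right = -y
    A=tri([(S,e0[0]),(T,e1[0])]);B=tri([(S,e0[1]),(T,e1[1])])
    return A,B,[m[3] for m in ms]
def clipfit(T,hsvlo=(5,90,60),hsvhi=(18,255,255),x0=(0.495,-0.27,0.0)):
    from scipy.optimize import minimize
    w=cv2.inRange(cv2.cvtColor(T["img"],cv2.COLOR_RGB2HSV),hsvlo,hsvhi); w[:,:380]=0;w[:250]=0;w[360:]=0;w[:,520:]=0
    w=cv2.morphologyEx(w,cv2.MORPH_CLOSE,np.ones((9,9),np.uint8))
    def cost(v):
        x,y,a=v;c,s=np.cos(a),np.sin(a)
        P=np.array([proj(T,[x+c*i*.06-s*j*.11,y+s*i*.06+c*j*.11,z]) for i in(-1,1) for j in(-1,1) for z in(0,.014)])
        m=np.zeros(w.shape,np.uint8);cv2.fillConvexPoly(m,cv2.convexHull((P*16).round().astype(np.int32)),255,shift=4,lineType=cv2.LINE_AA)
        return np.abs(m.astype(float)-w).sum()/255
    s=minimize(cost,x0,method="Nelder-Mead",options=dict(initial_simplex=np.array(x0)+np.array([[0,0,0],[.01,0,0],[0,.01,0],[0,0,.06]]),xatol=1e-4,fatol=.5))
    return s.x,s.fun,(w>0).sum()
def goto(X,yaw,n=None):
    """print row shift/turn to bring TCP to X, tool down with yaw (mod pi)"""
    from scipy.spatial.transform import Rotation as Q
    o=telemetry.observe(); R0=Q.from_euler("xyz",o["ee_rot"]); best=None
    for k in(0,np.pi):
        R1=Q.from_euler("xyz",[np.pi,0,yaw+k]); v=(R0.inv()*R1).as_rotvec()
        if best is None or np.linalg.norm(v)<np.linalg.norm(best): best=v
    d=R0.inv().apply(np.array(X)-o["tool_pos"])*100
    print("t",o["time"],"tool shift cm",d.round(2),"turn",best.round(3))
E
python3 - <<'E'
from h import *
S=grab_frame("scene");T=grab_frame("top")
A,B,sc=pinfit(S,T); print(A,B,sc,"len",np.linalg.norm(A[0]-B[0]))
d=B[0]-A[0];yaw=np.arctan2(d[1],d[0]);print("mid",(A[0]+B[0])/2,"axis yaw",yaw)
print(clipfit(T))
goto([.489,.247,.3],yaw)
E
```

```text
(array([0.53049734, 0.11399386, 0.14188408]), np.float64(0.34198187149985415)) (array([0.45016766, 0.38114205, 0.14414332]), np.float64(0.8270335578557848)) [0.86, 0.59] len 0.2789733277093329
mid [0.4903325  0.24756795 0.1430137 ] axis yaw 1.8628890766139035
(array([ 0.49015289, -0.27381513,  0.06109965]), np.float64(559.0196078431372), np.int64(5866))
t 1.2 tool shift cm [-37.59 -25.15   0.39] turn [-0.     0.     0.932]
```

Request:
send_rows([
  {"slide": [-4,-2.7,0],"turn": [0,0,0],"gripper": 8.5},
  {"slide": [-4,-2.7,0],"turn": [0,0,0],"gripper": 8.5},
  {"slide": [-4,-2.7,0],"turn": [0,0,0],"gripper": 8.5},
  {"slide": [-4,-2.7,0],"turn": [0,0,0],"gripper": 8.5},
  {"slide": [-4,-2.7,0],"turn": [0,0,0],"gripper": 8.5},
  {"slide": [-4,-2.7,0],"turn": [0,0,0],"gripper": 8.5},
  {"slide": [-4,-2.7,0],"turn": [0,0,0],"gripper": 8.5},
  {"slide": [-4,-2.7,0],"turn": [0,0,0],"gripper": 8.5},
])

```text
time: 2.0
tool_pos: [0.4494, 0.2978, 0.3042]
ee_rot: [3.141, 0.0, 2.795]
wrist_force: [1.1, 0.8, 1.0]
finger_gap: 0.0847
grasp_force: 0.0
```

Request:
send_rows([
  {"slide": [-4,-2.7,0],"turn": [0,0,0],"gripper": 8.5},
  {"slide": [0,0,0],"turn": [0,0,0.14],"gripper": 8.5},
  {"slide": [0,0,0],"turn": [0,0,0.14],"gripper": 8.5},
  {"slide": [0,0,0],"turn": [0,0,0.14],"gripper": 8.5},
  {"slide": [0,0,0],"turn": [0,0,0.14],"gripper": 8.5},
  {"slide": [0,0,0],"turn": [0,0,0.14],"gripper": 8.5},
  {"slide": [0,0,0],"turn": [0,0,0.14],"gripper": 8.5},
  {"slide": [0,0,0],"turn": [0,0,0],"gripper": 8.5},
])

```text
time: 2.8
tool_pos: [0.4769, 0.2606, 0.304]
ee_rot: [3.141, 0.0, 1.954]
wrist_force: [-0.2, -0.2, -0.2]
finger_gap: 0.0848
grasp_force: 0.0
```

```bash
python3 - <<'E'
from h import *
goto([.4905,.2475,.197],1.863)
o=telemetry.observe();print(o["tool_pos"],o["ee_rot"])
E
```

```text
t 2.8 tool shift cm [-1.72  0.77 10.7 ] turn [0.    0.    0.091]
[0.47689291 0.26057656 0.30399996] [3.14128017e+00 1.07296955e-04 1.95381810e+00]
```

Request:
send_rows([
  {"slide": [-1.7,0.8,0],"turn": [0,0,0],"gripper": 8.5},
  {"slide": [0,0,0],"turn": [0,0,0.09],"gripper": 8.5},
  {"slide": [0,0,2.5],"turn": [0,0,0],"gripper": 8.5},
  {"slide": [0,0,2.5],"turn": [0,0,0],"gripper": 8.5},
  {"slide": [0,0,2],"turn": [0,0,0],"gripper": 8.5},
  {"slide": [0,0,2],"turn": [0,0,0],"gripper": 8.5},
  {"slide": [0,0,1.7],"turn": [0,0,0],"gripper": 8.5},
  {"slide": [0,0,0],"turn": [0,0,0],"gripper": 8.5},
])

```text
time: 3.6
tool_pos: [0.4894, 0.2471, 0.195]
ee_rot: [-3.138, 0.001, 1.868]
wrist_force: [-1.4, -1.4, -0.2]
finger_gap: 0.0849
grasp_force: 0.0
```

```bash
python3 - <<'E'
from h import *
goto([.4905,.2475,.197],1.863)
S=grab_frame("scene");T=grab_frame("top")
i=np.hstack([S["img"][130:370,360:640],T["img"][230:470,60:340]]);i=cv2.resize(i,None,fx=1.4,fy=1.4)
cv2.imwrite("pics/g1.png",i[:,:,::-1])
E
```

```text
t 3.6 tool shift cm [ 0.    0.11 -0.2 ] turn [-0.004  0.001  0.005]
```

View pics/g1.png

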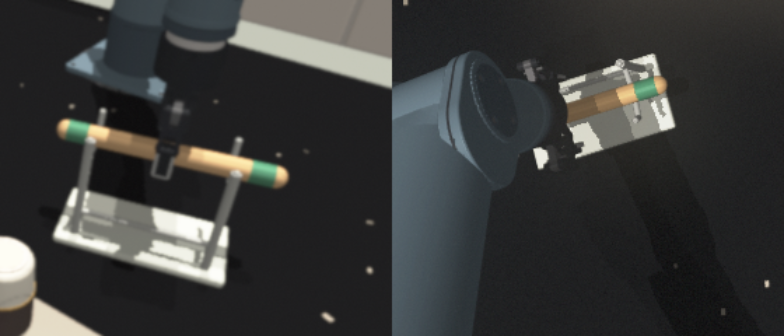

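The fingers straddle the pin at its middle (crop 170,155), one on each side and well clear of the hooks. I'll close on it.

Request:
send_rows([
  {"slide": [0,0,-0.1],"turn": [0,0,0],"gripper": 1.5},
  {"slide": [0,0,0],"turn": [0,0,0],"gripper": 1.5},
  {"slide": [0,0,0],"turn": [0,0,0],"gripper": 1.5},
  {"slide": [0,0,0],"turn": [0,0,0],"gripper": 1.5},
  {"slide": [0,0,0],"turn": [0,0,0],"gripper": 1.5},
  {"slide": [0,0,0],"turn": [0,0,0],"gripper": 1.5},
  {"slide": [0,0,0],"turn": [0,0,0],"gripper": 1.5},
  {"slide": [0,0,0],"turn": [0,0,0],"gripper": 1.5},
], squeeze=80)

```text
time: 4.5
tool_pos: [0.4902, 0.2476, 0.1987]
ee_rot: [-3.14, -0.0, 1.865]
wrist_force: [-4.4, -1.4, 9.8]
finger_gap: 0.0237
grasp_force: 77.9
```

Request:
send_rows([
  {"slide": [0,0,-1],"turn": [0,0,0],"gripper": 1.5},
  {"slide": [0,0,-1.5],"turn": [0,0,0],"gripper": 1.5},
  {"slide": [0,0,-1.5],"turn": [0,0,0],"gripper": 1.5},
  {"slide": [0,0,-2],"turn": [0,0,0],"gripper": 1.5},
  {"slide": [0,0,-2],"turn": [0,0,0],"gripper": 1.5},
  {"slide": [0,0,-2],"turn": [0,0,0],"gripper": 1.5},
  {"slide": [0,0,0],"turn": [0,0,0],"gripper": 1.5},
  {"slide": [0,0,0],"turn": [0,0,0],"gripper": 1.5},
])

```text
time: 5.3
tool_pos: [0.4906, 0.2477, 0.2979]
ee_rot: [3.141, -0.0, 1.865]
wrist_force: [-0.6, 0.2, -1.8]
finger_gap: 0.0237
grasp_force: 78.6
```

```bash
python3 - <<'E'
from h import *
S=grab_frame("scene");T=grab_frame("top")
i=np.hstack([S["img"][80:370,360:640],T["img"][180:470,60:340]]);i=cv2.resize(i,None,fx=1.4,fy=1.4)
cv2.imwrite("pics/g2.png",i[:,:,::-1])
try:
    A,B,s=pinfit(S,T);print(A,B,s)
except Exception as e: print(e)
goto([.49,-.274,.3],1.632)
E
```

```text
(array([0.5316172 , 0.11450396, 0.24413752]), np.float64(0.0852448778613848)) (array([0.46473976, 0.33267428, 0.21482981]), np.float64(41.19751299330554)) [0.66, 0.81]
t 5.5 tool shift cm [-49.9  -15.13  -0.26] turn [-0.002  0.001  0.233]
```

View pics/g2.png

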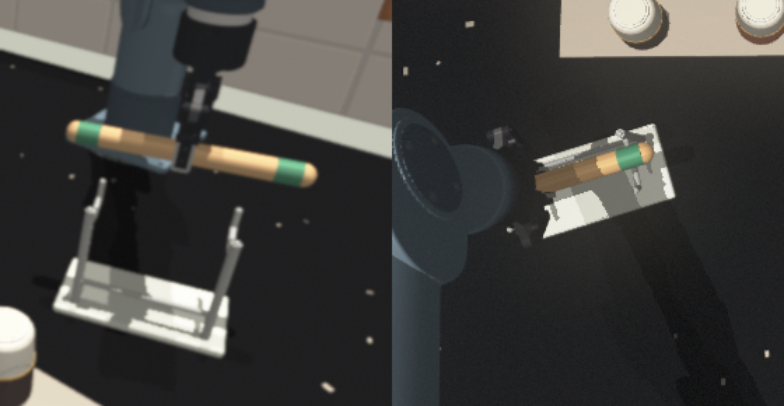

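The pin is lifted level (near end at z 0.244, matching the grasp point) and clear of the hooks. Next is the carry to the clip.

Request:
send_rows([
  {"slide": [-2.5,-0.8,0],"turn": [0,0,0],"gripper": 1.5},
  {"slide": [-4.5,-1.4,0],"turn": [0,0,0],"gripper": 1.5},
  {"slide": [-4.5,-1.4,0],"turn": [0,0,0],"gripper": 1.5},
  {"slide": [-4.5,-1.4,0],"turn": [0,0,0],"gripper": 1.5},
  {"slide": [-4.5,-1.4,0],"turn": [0,0,0],"gripper": 1.5},
  {"slide": [-4.5,-1.4,0],"turn": [0,0,0],"gripper": 1.5},
  {"slide": [-4.5,-1.4,0],"turn": [0,0,0],"gripper": 1.5},
  {"slide": [-4.5,-1.4,0],"turn": [0,0,0],"gripper": 1.5},
])

```text
time: 6.3
tool_pos: [0.4872, -0.1103, 0.2975]
ee_rot: [-3.141, -0.0, 1.865]
wrist_force: [0.5, 1.0, -0.2]
finger_gap: 0.0236
grasp_force: 78.6
```

Request:
send_rows([
  {"slide": [-4.5,-1.3,0],"turn": [0,0,0],"gripper": 1.5},
  {"slide": [-4.5,-1.3,0],"turn": [0,0,0],"gripper": 1.5},
  {"slide": [-4.5,-1.3,0],"turn": [0,0,0],"gripper": 1.5},
  {"slide": [-2.5,-0.6,0],"turn": [0,0,0],"gripper": 1.5},
  {"slide": [0,0,0],"turn": [0,0,0.08],"gripper": 1.5},
  {"slide": [0,0,0],"turn": [0,0,0.08],"gripper": 1.5},
  {"slide": [0,0,0],"turn": [0,0,0.07],"gripper": 1.5},
  {"slide": [0,0,0],"turn": [0,0,0],"gripper": 1.5},
])

```text
time: 7.1
tool_pos: [0.4908, -0.2745, 0.2971]
ee_rot: [-3.14, -0.0, 1.634]
wrist_force: [-0.1, 0.9, -2.6]
finger_gap: 0.0237
grasp_force: 78.7
```

```bash
python3 - <<'E'
from h import *
o=telemetry.observe();print(o["tool_pos"],o["ee_rot"])
S=grab_frame("scene");T=grab_frame("top")
i=np.hstack([S["img"][50:290,150:430],T["img"][200:440,330:610]]);i=cv2.resize(i,None,fx=1.4,fy=1.4)
cv2.imwrite("pics/g3.png",i[:,:,::-1])
try:
    A,B,s=pinfit(S,T);print(A,B,s)
except Exception as e: print(e)
for p in (S,T):print([(x["location"],x["score"]) for x in place_of("clip_seat",p)],[(x["location"],x["score"]) for x in place_of("jaw_nose",p)])
goto([.49,-.274,.3],1.632)
E
```

```text
[ 0.49082388 -0.27449794  0.29709173] [-3.14011125e+00 -3.14923821e-04  1.63425425e+00]
(array([ 0.51577555, -0.29772623,  0.25338903]), np.float64(30.155547908515786)) (array([ 0.48216399, -0.13373422,  0.24237832]), np.float64(0.04902645935436567)) [0.58, 0.9]
[([268.8, 189.3], 0.81)] [([361.9, 354.5], 0.16)]
[([452.0, 305.1], 0.63)] []
t 7.5 tool shift cm [ 0.07 -0.1  -0.21] turn [ 0.    -0.     0.003]
```

View pics/g3.png

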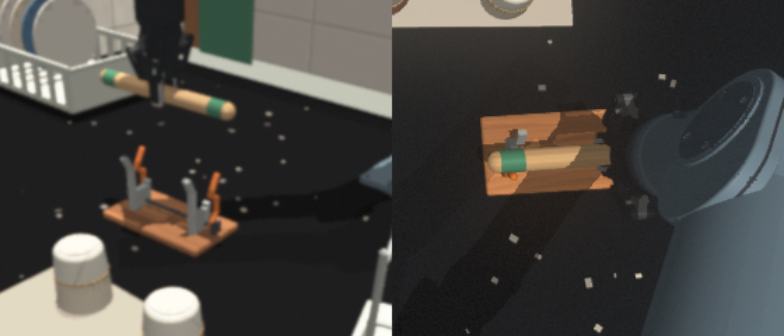

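Pin is level over the clip (end B at 0.482, −0.134, 0.242, as predicted). Before descending, I'll overlay a wireframe of the clip model at the measured pose on the first pictures.

```bash
python3 - <<'E'
from h import *
out=[]
for n,cr in(("scene",(140,240,210,330)),("top",(260,360,380,520))):
    p=grab_frame(n); img=cv2.imread(f"pics/{n}0.png"); k=5
    r0,r1,c0,c1=cr
    im=cv2.resize(img[r0:r1,c0:c1],None,fx=k,fy=k,interpolation=cv2.INTER_CUBIC)
    if n=="top":
        p2=dict(p);p2["img"]=img[:,:,::-1].copy(); F=[]
        for lo in((5,90,60),(3,80,40),(5,110,80)):
            f=clipfit(p2,lo,(20,255,255)); print(f)
    a=.061;x,y=.490,-.2745
    def W(q): return np.array([x+np.cos(a)*q[0]-np.sin(a)*q[1],y+np.sin(a)*q[0]+np.cos(a)*q[1],q[2]])
    def L(qs,col):
        u=np.array([(proj(p,W(q))-[c0,r0]+.5)*k for q in qs]); cv2.polylines(im,[u.round().astype(np.int32)],False,col,1,cv2.LINE_AA)
    L([(-.06,-.11,.014),(.06,-.11,.014),(.06,.11,.014),(-.06,.11,.014),(-.06,-.11,.014)],(0,255,0))
    for s in(-1,1):
        L([(-.0145,.07*s,.06),(-.0145,.07*s,.052),(.0145,.07*s,.052),(.0145,.07*s,.095)],(255,0,0))
        L([(-.010,.086*s,.082),(-.02,.086*s,.117)],(255,0,255))
    im=im[:500,:600]; cv2.imwrite(f"pics/ov_{n}.png",im); out.append(im)
h=max(o.shape[0] for o in out)
o=np.hstack([cv2.copyMakeBorder(o,0,h-o.shape[0],0,0,cv2.BORDER_CONSTANT) for o in out]);o=cv2.resize(o,None,fx=800/o.shape[1],fy=800/o.shape[1],interpolation=cv2.INTER_AREA);cv2.imwrite("pics/ov.png",o)
E
```

```text
(array([ 0.49023151, -0.27401351,  0.05936303]), np.float64(556.1725490196078), np.int64(5869))
(array([ 0.48988272, -0.27281791,  0.05964324]), np.float64(718.6745098039215), np.int64(6139))
(array([ 0.49063213, -0.27416639,  0.06156029]), np.float64(779.3490196078432), np.int64(5617))
```

View pics/ov_top.png

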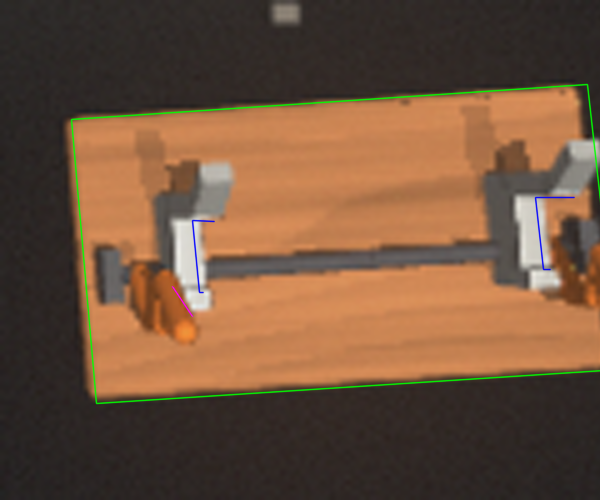

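View pics/ov_scene.png

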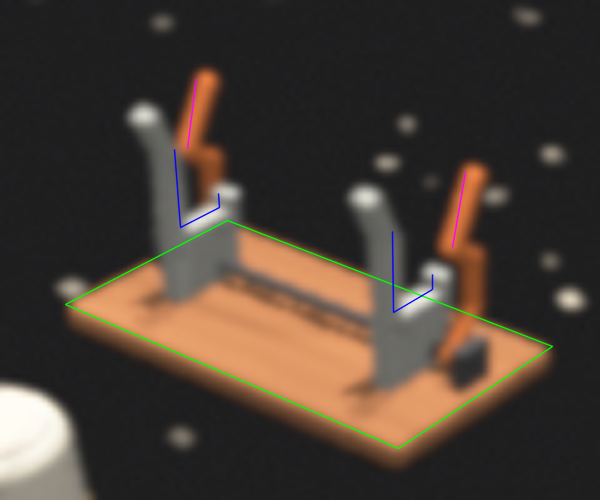

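The model matches the base, slot and prongs to about 1–2 px. The forks sit about 3 mm further towards +y, so I'll correct that and descend.

Request:
send_rows([
  {"slide": [0.3,-0.1,1],"turn": [0,0,0],"gripper": 1.5},
  {"slide": [0,0,2],"turn": [0,0,0],"gripper": 1.5},
  {"slide": [0,0,2],"turn": [0,0,0],"gripper": 1.5},
  {"slide": [0,0,2],"turn": [0,0,0],"gripper": 1.5},
  {"slide": [0,0,2],"turn": [0,0,0],"gripper": 1.5},
  {"slide": [0,0,2],"turn": [0,0,0],"gripper": 1.5},
  {"slide": [0,0,1.5],"turn": [0,0,0],"gripper": 1.5},
  {"slide": [0,0,0],"turn": [0,0,0],"gripper": 1.5},
])

```text
time: 8.4
tool_pos: [0.4886, -0.2708, 0.1707]
ee_rot: [-3.138, -0.002, 1.635]
wrist_force: [0.4, 0.5, -1.1]
finger_gap: 0.0239
grasp_force: 78.7
```

Request:
send_rows([
  {"slide": [0,0,0.3],"turn": [0,0,0],"gripper": 1.5},
  {"slide": [0,0,0.3],"turn": [0,0,0],"gripper": 1.5},
  {"slide": [0,0,0.3],"turn": [0,0,0],"gripper": 1.5},
  {"slide": [0,0,0.3],"turn": [0,0,0],"gripper": 1.5},
  {"slide": [0,0,0.3],"turn": [0,0,0],"gripper": 1.5},
  {"slide": [0,0,0.3],"turn": [0,0,0],"gripper": 1.5},
  {"slide": [0,0,0.2],"turn": [0,0,0],"gripper": 1.5},
  {"slide": [0,0,0],"turn": [0,0,0],"gripper": 1.5},
])

```text
time: 9.2
tool_pos: [0.4904, -0.2718, 0.1529]
ee_rot: [3.141, 0.0, 1.635]
wrist_force: [2.4, 0.2, -0.4]
finger_gap: 0.0237
grasp_force: 78.8
```

Request:
send_rows([
  {"slide": [0,0,0.3],"turn": [0,0,0],"gripper": 1.5},
  {"slide": [0,0,0.3],"turn": [0,0,0],"gripper": 1.5},
  {"slide": [0,0,0.3],"turn": [0,0,0],"gripper": 1.5},
  {"slide": [0,0,0.3],"turn": [0,0,0],"gripper": 1.5},
  {"slide": [0,0,0.2],"turn": [0,0,0],"gripper": 1.5},
  {"slide": [0,0,0.2],"turn": [0,0,0],"gripper": 1.5},
  {"slide": [0,0,0],"turn": [0,0,0],"gripper": 1.5},
  {"slide": [0,0,0],"turn": [0,0,0],"gripper": 1.5},
])

```text
time: 10.0
tool_pos: [0.4898, -0.2712, 0.1364]
ee_rot: [-3.141, -0.001, 1.635]
wrist_force: [4.4, 1.2, -3.4]
finger_gap: 0.0239
grasp_force: 78.7
```

Request:
send_rows([
  {"slide": [0,0,0.2],"turn": [0,0,0],"gripper": 1.5},
  {"slide": [0,0,0.3],"turn": [0,0,0],"gripper": 1.5},
  {"slide": [0,0,0.3],"turn": [0,0,0],"gripper": 1.5},
  {"slide": [0,0,0.3],"turn": [0,0,0],"gripper": 1.5},
  {"slide": [0,0,0.3],"turn": [0,0,0],"gripper": 1.5},
  {"slide": [0,0,0.2],"turn": [0,0,0],"gripper": 1.5},
  {"slide": [0,0,0],"turn": [0,0,0],"gripper": 1.5},
  {"slide": [0,0,0],"turn": [0,0,0],"gripper": 1.5},
])

```text
time: 10.8
tool_pos: [0.4887, -0.2717, 0.1209]
ee_rot: [-3.139, -0.001, 1.635]
wrist_force: [-2.5, 1.5, 5.1]
finger_gap: 0.0234
grasp_force: 79.8
```

Request:
send_rows([
  {"slide": [0,0,0.1],"turn": [0,0,0],"gripper": 1.5},
  {"slide": [0,0,0.1],"turn": [0,0,0],"gripper": 1.5},
  {"slide": [0,0,0.1],"turn": [0,0,0],"gripper": 1.5},
  {"slide": [0,0,0],"turn": [0,0,0],"gripper": 1.5},
  {"slide": [0,0,0],"turn": [0,0,0],"gripper": 1.5},
  {"slide": [0,0,0],"turn": [0,0,0],"gripper": 1.5},
  {"slide": [0,0,0],"turn": [0,0,0],"gripper": 1.5},
  {"slide": [0,0,0],"turn": [0,0,0],"gripper": 1.5},
])

```text
time: 11.6
tool_pos: [0.4887, -0.2718, 0.1205]
ee_rot: [-3.14, -0.003, 1.634]
wrist_force: [-10.4, 7.4, 37.4]
finger_gap: 0.0238
grasp_force: 83.2
```

```bash
python3 - <<'E'
from h import *
S=grab_frame("scene");T=grab_frame("top")
i=np.hstack([cv2.resize(S["img"][130:250,200:340],None,fx=3,fy=3,interpolation=cv2.INTER_CUBIC),cv2.resize(T["img"][250:370,370:490],None,fx=3,fy=3,interpolation=cv2.INTER_CUBIC)])
cv2.imwrite("pics/g4.png",i[:,:,::-1])
try:
    A,B,s=pinfit(S,T);print(A,B,s)
except Exception as e: print(e)
E
```

```text
list index out of range
```

View pics/g4.png

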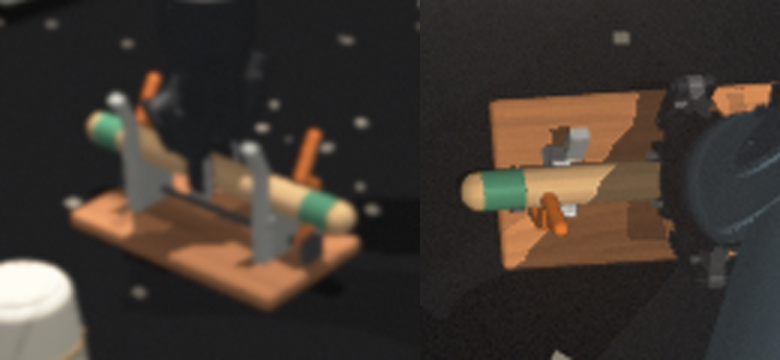

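The pin is seated in both forks with the prongs over it, and the 37 N reading is a hard stop. I'll relieve the push, release and retreat.

Request:
send_rows([
  {"slide": [0,0,-0.3],"turn": [0,0,0],"gripper": 1.5},
  {"slide": [0,0,0],"turn": [0,0,0],"gripper": 1.5},
  {"slide": [0,0,0],"turn": [0,0,0],"gripper": 8.5},
  {"slide": [0,0,0],"turn": [0,0,0],"gripper": 8.5},
  {"slide": [0,0,0],"turn": [0,0,0],"gripper": 8.5},
  {"slide": [0,0,0],"turn": [0,0,0],"gripper": 8.5},
  {"slide": [0,0,0],"turn": [0,0,0],"gripper": 8.5},
  {"slide": [0,0,0],"turn": [0,0,0],"gripper": 8.5},
])

```text
time: 12.6
tool_pos: [0.4899, -0.2717, 0.1208]
ee_rot: [-3.142, 0.0, 1.635]
wrist_force: [1.3, 0.3, -0.1]
finger_gap: 0.085
grasp_force: 0.0
```

Request:
send_rows([
  {"slide": [0,0,-0.5],"turn": [0,0,0],"gripper": 8.5},
  {"slide": [0,0,-1.5],"turn": [0,0,0],"gripper": 8.5},
  {"slide": [0,0,-2.5],"turn": [0,0,0],"gripper": 8.5},
  {"slide": [0,0,-3],"turn": [0,0,0],"gripper": 8.5},
  {"slide": [0,0,-3],"turn": [0,0,0],"gripper": 8.5},
  {"slide": [0,0,-3],"turn": [0,0,0],"gripper": 8.5},
  {"slide": [0,0,-3],"turn": [0,0,0],"gripper": 8.5},
  {"slide": [0,0,-1.5],"turn": [0,0,0],"gripper": 8.5},
])

```text
time: 13.4
tool_pos: [0.4905, -0.2725, 0.3049]
ee_rot: [3.137, 0.002, 1.634]
wrist_force: [0.4, -0.9, 0.2]
finger_gap: 0.0852
grasp_force: 0.0
```

Request:
send_rows([
  {"slide": [3,0,0],"turn": [0,0,0],"gripper": 8.5},
  {"slide": [4,0,0],"turn": [0,0,0],"gripper": 8.5},
  {"slide": [4,0,0],"turn": [0,0,0],"gripper": 8.5},
  {"slide": [4,0,0],"turn": [0,0,0],"gripper": 8.5},
  {"slide": [4,0,0],"turn": [0,0,0],"gripper": 8.5},
  {"slide": [3,0,0],"turn": [0,0,0],"gripper": 8.5},
  {"slide": [0,0,0],"turn": [0,0,0],"gripper": 8.5},
  {"slide": [0,0,0],"turn": [0,0,0],"gripper": 8.5},
])

```text
time: 14.2
tool_pos: [0.4759, -0.0522, 0.3018]
ee_rot: [3.14, 0.0, 1.636]
wrist_force: [-0.5, 0.2, 0.4]
finger_gap: 0.085
grasp_force: 0.0
```

```bash
python3 - <<'E'
from h import *
S=grab_frame("scene");T=grab_frame("top")
i=np.hstack([cv2.resize(S["img"][130:250,200:340],None,fx=3,fy=3,interpolation=cv2.INTER_CUBIC),cv2.resize(T["img"][250:370,380:520],None,fx=2.7,fy=3,interpolation=cv2.INTER_CUBIC)])
cv2.imwrite("pics/g5.png",i[:,:,::-1])
try:
    A,B,s=pinfit(S,T);print(A,B,s);d=B[0]-A[0];print((A[0]+B[0])/2,np.arctan2(d[1],d[0]))
except Exception as e: print(e)
E
```

```text
(array([ 0.50006072, -0.41100764,  0.06458069]), np.float64(1.348922570799715)) (array([ 0.46906038, -0.19111694,  0.04446062]), np.float64(15.264657662016589)) [0.93, 0.79]
[ 0.48456055 -0.30106229  0.05452066] 1.7108539847965296
```

View pics/g5.png

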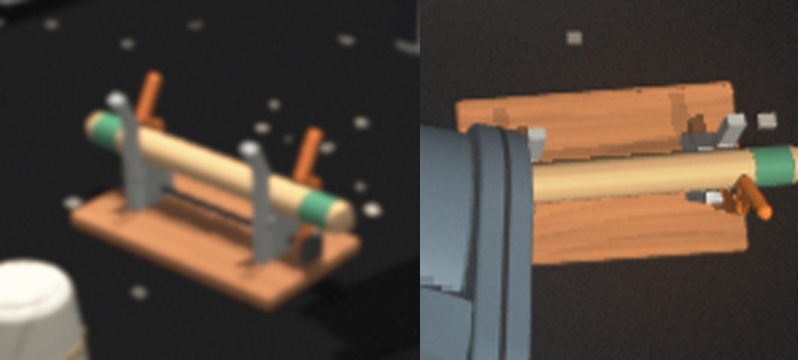

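The pin lies in both forks, with the visible end at z 0.0646. Both prong tips are at the same scene pixels as at the start (≈252,155 and 305,174), so the jaw is shut.

```bash
python3 -c "
from h import *
print(ticket.job_done())"
```

```text
the job is handed in; nothing more can be done
None
```

The pin is off the stand and fully home in the clip, with the jaw shut over it and the gripper clear. The job is handed in at about 14 s of robot time; the mugs were not touched, but no verdict came back.

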